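# Lock the clamp of a table easel with its pin

### The job

Slide the easel's blue clamp down its rail until it bears on the top edge of the painting, then take the red-handled lock pin out of its wooden block and push it right through the clamp and the rail, until its collar sits flush on the clamp, and let go. The painting is still wet, so keep everything off it, and leave the tape, the paint bottle and the glue where they stand.

Things in the scene. Friction and masses are not known exactly. Their poses are not given: they have to be found in the camera images.
- easel: Fixed wooden table easel, 350 x 220 mm, 205 mm high, at yaw 0 sloping up away from the robot. Origin on the table right under the rail hole (within 20 mm); x points the way the slope rises, z up.
- rail_hole (a point): Centre of the hole's upper mouth in the aluminium rail (bar 50 mm wide, 14 mm thick, rising at 28 degrees). Frame: x up the slope along the rail, y across, z square out of it; the hole's axis z leans 28 degrees from vertical, at easel yaw 0 towards the robot. Through hole, 12.5 mm diameter, 1.5 mm chamfer, free space below for the pin.
- slide_hole (a point): Centre of the upper mouth of the hole in the blue clamp: on the clamp's upper face, 9 mm out from the rail's face. Same axes as rail_hole. Hole 12.5 mm, 2 mm chamfer, through an 8 mm plate that measures 100 mm along the slope and 70 mm across: it reaches 38 mm down the slope from the hole and 62 mm up it. At its lower end a jaw bar spans 160 mm across.
- slide_tab (a point): Centre of the top of the yellow tab on the clamp, 53 mm up the slope from slide_hole. The tab stands 30 mm square out of the clamp's face, is 12 mm thick along the slope and 36 mm wide across. Push it or pinch it to slide the clamp.
- slide (a joint): How far the clamp is up the rail from its home, in m: 0 = home, at its stop, bearing on the painting's top edge, its hole in line with the rail's hole; 0.065 = highest. It stays where it is left and takes about 1 to 5 N to move.
- painting: Wet painting on a board 136 x 190 x 4 mm, fixed on the slope below the clamp; origin at the centre of its underside, axes as for rail_hole. Its face lies 7 mm below the clamp's upper face, its top edge 41 mm down the slope from rail_hole.
- pin: Loose lock pin, 60 g. Origin on its axis z at the collar's underside (the seating face). Below: steel shank, 10 mm diameter, 34 mm long, tapered tip. Above: steel collar 22 mm diameter, 4 mm thick, then a flat-sided red handle up to z = 38 mm, 26 mm along x, 14 mm along y: grip it across y. At the start it stands upright in the block, collar on the block's top.
- pin_tip (a point): Tip of the pin's shank, 34 mm below pin along its axis.
- pin_block: Fixed dark wooden block 60 x 60 x 45 mm with a 14 mm hole, 41 mm deep, in the middle of its top, where the pin stands. Origin at the centre of its underside.
- tape: Bystander: loose roll of tape lying flat, 90 mm across, 24 mm high; origin at the centre of its underside.
- paint: Bystander: loose green paint bottle, 64 mm across, 165 mm high; origin at the centre of its underside.
- glue: Bystander: loose white glue stick with a blue cap, standing, 28 mm across, 90 mm high; origin at the centre of its underside.

How it is judged:
On the way, in this order (a step that is already met when the one before it is completed fails the run):
1. the clamp is home while the pin is still away from the holes (value of joint slide below 0.003 m and distance between pin and slide_hole above 0.05 m), for 0.2 s.
2. the pin is through clamp and rail, its collar on the clamp (value of joint slide below 0.003 m and distance between pin and slide_hole below 0.004 m and z of pin in the frame of rail_hole below 0.012 m and angle between the z axis of pin and the z axis of rail_hole, either way round below 0.12 rad), for 0.2 s.
At the end, for the whole second after the job is handed in: The clamp is within 3 mm of home; the pin is through both holes, its collar's underside within 3 mm of the clamp's upper face and its axis within 0.12 rad of the hole's, its tip past the rail; the pin is released and at rest (all of step 2 and z of pin_tip in the frame of rail_hole below -0.02 m and linear speed of pin below 0.02 m/s); the robot touches nothing.
It fails at once if the wet painting is touched by the robot or the pin (contact force between painting and anything else above 0.5 N).
It fails at once if the tape, paint bottle or glue is moved more than 30 mm or tipped (distance of any of tape, paint, glue from where it was at the start of the episode above 0.03 m or angle between any of paint, glue's own z axis and vertical above 0.5 rad).
It also fails if it takes over 54 s, if anything falls off the work surface, if the arm or the gripper's body presses on something with over 40 N, if the wrist force passes 120 N, or if a joint passes its speed limit or range.

### The arm

A 6-joint arm with a two-finger parallel gripper is mounted at the origin on the work surface. World frame = base frame: x ahead of the robot, y to its left, z up, the work surface at z = 0. Lengths are in m, angles in rad, forces in N, time in s.
With the tool pointing down it reaches from about 0.35 to 0.975 m from the base axis. Payload 7.1 kg.
Tool frame: the origin (TCP) lies midway between the tips of the shut fingers; the grasp point (between the pads) lies 19 mm behind it; z points along the fingers, y is the line along which they close (so a half turn about z gives the same grasp; the last joint's range is limited). The gripper opens to 88 mm and grips with 3 to 60 N. Pads are 20 mm wide; open, the fingers measure 115 mm over their backs; the gripper's body (75 mm by 178 mm) begins 61 mm behind the grasp point.
Start: joints at [-1.337, 0.423, 1.63, -0, 1.089, -0.019], TCP at [0.156, -0.605, 0.223] pointing down, gripper open.
Joint ranges: [-3, 3], [-0.9, 2.11], [0.09, 2.58], [-1.31, 4.45], [0.11, 2.69], [-2.54, 2.54]. Speed limits (rad/s): [2.39, 2.39, 3.01, 3.14, 3.14, 3.14].

### API

Orientations are given as a unit quaternion [w, x, y, z].
In Python, from station import move_pose, movel, movej, command_gripper, wait, inverse_kinematics, read_camera, camera_info, MotionError, job_done, get_time, get_joint_pos, get_qvel, get_effort, get_tcp_pos, get_ee_rot, get_ft_force, get_ft_torque, get_grip_width, get_finger_force gives the robot as it stands. Calls block until the motion is done:
- move_pose(position, orientation): joint-space move of the TCP to a pose.
- movel(position, frame=None, v=0.15, until_force=None): straight line of the TCP; frame=None keeps the orientation; v is the mean speed in m/s. With until_force (N) it stops when the force on the tool has changed by that much, and returns True; else False.
- movej(angles): joint-space move.
- command_gripper(opening): opening from 0.0 (shut) to 1.0 (fully open); the grip force is fixed at half the most; returns when the fingers have stopped.
- wait(seconds).
- inverse_kinematics(position, orientation): joint angles nearest the present ones, or None.
- read_camera(name): name is "side" or "top" or "wrist"; returns the picture (384x512x3 uint8, red, green, blue); there is no depth.
- camera_info(name): a dict with "intrinsics" (3x3 intrinsics, pixels), "dist" ([k1, k2, p1, p2, k3] as OpenCV has them; the pictures are not rectified), "T" (4x4, takes a point from camera to world coordinates); the wrist camera has in their place "tool_from_camera" (4x4, takes a point from camera to tool coordinates, whose origin is the TCP and whose axes are the flange's). Camera axes: x right, y up, looking along -z (the intrinsics and any distortion apply to the point x, -y, -z); pixel columns grow to the right and rows downward; lengths in m; the calibration is good to about 2 mm. A picture is of the moment at which its call begins: read the wrist's pose just before it. camera_info takes no time and is no camera call.
A pose or a line that the arm cannot do raises MotionError and nothing moves.
- job_done(): hands the job in; it is judged then, once.
Readings, each from a call of its own:
- get_time(): time.
- get_joint_pos(): joint angles.
- get_qvel(): joint speeds.
- get_effort(): joint torques, N m.
- get_tcp_pos(): TCP position.
- get_ee_rot(): TCP orientation.
- get_ft_force(): force on the tool from outside, world axes, zero at the start.
- get_ft_torque(): the same for the moment, N m.
- get_grip_width(): opening from 0.0 (shut) to 1.0 (fully open).
- get_finger_force(): force on a finger pad.
Only numpy, scipy, OpenCV 4.12 (cv2) and the standard library are available. Lean on these libraries where they do the work, as an engineer would, in place of code of your own. Each camera call takes 0.05 s, during which the arm holds its last target. There are 200 camera calls.

## Working session

There is one attempt and no reset: what is moved stays moved. The work goes in short steps, each a Python script; the robot and the scene stay as the last script left them, time stands still between calls to the robot, and variables do not carry over. Pictures are saved under pics/ and viewed, at most 10 in all, crops included, and the job is handed in when it is done.

```bash
ls; mkdir -p pics; python3 - <<'E'
from station import *
import cv2,numpy as np
for n in ("top","side"):
    im=read_camera(n); cv2.imwrite(f"pics/{n}0.png",cv2.cvtColor(im,cv2.COLOR_RGB2BGR))
    c=camera_info(n); print(n,np.round(c["intrinsics"],1).tolist(),c["dist"],np.round(c["T"],4).tolist())
print(camera_info("wrist"),get_time(),get_ee_rot())
E
```

```text
pics
top [[424.6, 0.0, 249.8], [0.0, 424.6, 193.1], [0.0, 0.0, 1.0]] [0.01846852 0.         0.         0.         0.        ] [[0.0207, 0.9937, -0.1099, 0.4646], [-0.9994, 0.0177, -0.0283, -0.0137], [-0.0261, 0.1105, 0.9935, 1.26], [0.0, 0.0, 0.0, 1.0]]
side [[480.2, 0.0, 258.8], [0.0, 480.2, 184.4], [0.0, 0.0, 1.0]] [-0.16315942  0.          0.          0.          0.        ] [[0.9838, 0.1017, -0.1479, 0.3968], [-0.1789, 0.6205, -0.7635, -0.8948], [0.0141, 0.7776, 0.6286, 0.8842], [0.0, 0.0, 0.0, 1.0]]
{'intrinsics': array([[332.69321692,   0.        , 258.85331433],
       [  0.        , 332.69321692, 191.95658045],
       [  0.        ,   0.        ,   1.        ]]), 'dist': array([0.00019914, 0.        , 0.        , 0.        , 0.        ]), 'tool_from_camera': array([[-5.60367372e-04,  9.55250269e-01,  2.95798257e-01,
         8.08555842e-02],
       [ 9.99999801e-01,  6.20847236e-04, -1.10538949e-04,
        -8.53583169e-06],
       [-2.89237891e-04,  2.95798136e-01, -9.55250427e-01,
        -1.61870188e-01],
       [ 0.00000000e+00,  0.00000000e+00,  0.00000000e+00,
         1.00000000e+00]])} 0.1 [-6.66754527e-04  9.92018578e-01  1.26090002e-01 -8.25163736e-05]
```

View pics/top0.png

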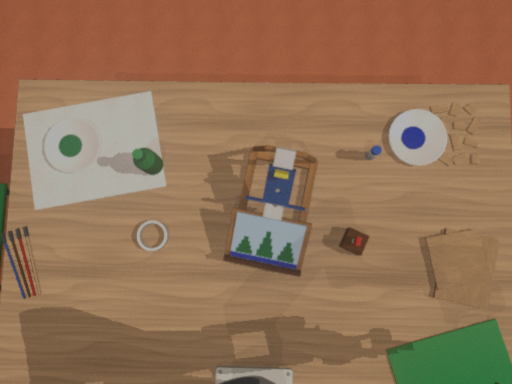

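View pics/side0.png

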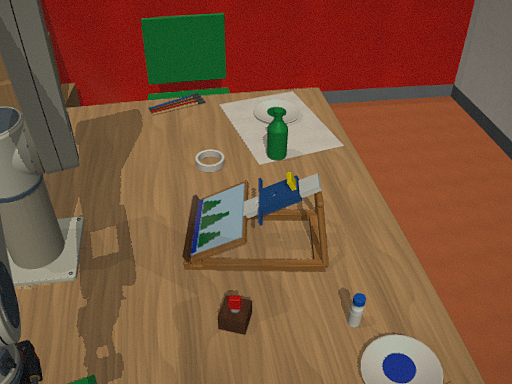

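```bash
cat > h.py <<'E'
from station import *
import cv2,numpy as np
from scipy.spatial.transform import Rotation as R
def q(rot): return np.roll(rot.as_quat(),1)          # w first
def rot(wxyz): return R.from_quat(np.roll(wxyz,-1))
def camT(n,pose=None):
    c=camera_info(n)
    if n!="wrist": return c,np.array(c["T"])
    T=np.eye(4);T[:3,3]=pose[0];T[:3,:3]=rot(pose[1]).as_matrix()
    return c,T@c["tool_from_camera"]
def ray(n,px,pose=None):
    c,T=camT(n,pose)
    u=cv2.undistortPoints(np.array([[px]],float),c["intrinsics"],np.array(c["dist"]))[0,0]
    d=T[:3,:3]@[u[0],-u[1],-1]; return T[:3,3],d/np.linalg.norm(d)
def proj(n,P,pose=None):
    c,T=camT(n,pose); p=(np.atleast_2d(P)-T[:3,3])@T[:3,:3]
    return cv2.projectPoints(p*[1,-1,-1],np.zeros(3),np.zeros(3),c["intrinsics"],np.array(c["dist"]))[0][:,0]
def tri(rays):
    A=sum(np.eye(3)-np.outer(d,d) for o,d in rays); b=sum((np.eye(3)-np.outer(d,d))@o for o,d in rays)
    p=np.linalg.solve(A,b); return p,[np.linalg.norm(np.cross(p-o,d)) for o,d in rays]
def snap(name,n="wrist"):
    pose=(np.array(get_tcp_pos()),np.array(get_ee_rot()))
    im=read_camera(n); cv2.imwrite(f"pics/{name}.png",cv2.cvtColor(im,cv2.COLOR_RGB2BGR)); np.savez(f"pics/{name}.npz",p=pose[0],q=pose[1]); return pose
def load(name):
    d=np.load(f"pics/{name}.npz"); return d["p"],d["q"]
def down(yaw): return q(R.from_euler('z',yaw)*R.from_euler('x',np.pi))   # tool x at yaw
E
python3 - <<'E'
from h import *
for nm,a,b in (("tab",(282,174),(291,179)),("pin",(358,241),(235,299)),("bott",(138,155),(277,112)),("glue",(376,150),(359,297)),("hole",(278,190),(279,197)),("tape",(152,236),(209,160))):
    print(nm,tri([ray("top",a),ray("side",b)]))
E
```

```text
tab (array([ 0.63157733, -0.06359467,  0.2058634 ]), [np.float64(0.000850372521548216), np.float64(0.0008503725215480356)])
pin (array([ 0.46911104, -0.28000102,  0.07812252]), [np.float64(0.0008286487656361125), np.float64(0.0008286487656360602)])
bott (array([0.68281789, 0.31666403, 0.15726642]), [np.float64(0.00017254464312949528), np.float64(0.00017254464312971767)])
glue (array([ 0.72154577, -0.32894768,  0.08961426]), [np.float64(0.0008142248650531043), np.float64(0.0008142248650532414)])
hole (array([ 0.60245517, -0.05696172,  0.14968641]), [np.float64(0.005601635391231265), np.float64(0.005601635391231465)])
tape (array([0.47119997, 0.30656442, 0.01236104]), [np.float64(0.0006168923062478197), np.float64(0.0006168923062478319)])
```

```bash
python3 - <<'E'
from h import *
move_pose([0.45,-0.28,0.22],down(-0.2)); snap("p1")
move_pose([0.47,-0.30,0.22],down(-1.2)); snap("p2")
move_pose([0.60,-0.10,0.36],down(-0.9)); snap("e2")
move_pose([0.60,-0.06,0.36],down(-0.2)); snap("e1")
a=[cv2.imread(f"pics/{n}.png") for n in("p1","p2","e1","e2")]
m=np.vstack([np.hstack(a[:2]),np.hstack(a[2:])]); cv2.imwrite("pics/m1.png",cv2.resize(m,(800,600),interpolation=cv2.INTER_AREA))
print(get_time())
E
```

```text
4.5833
```

View pics/m1.png

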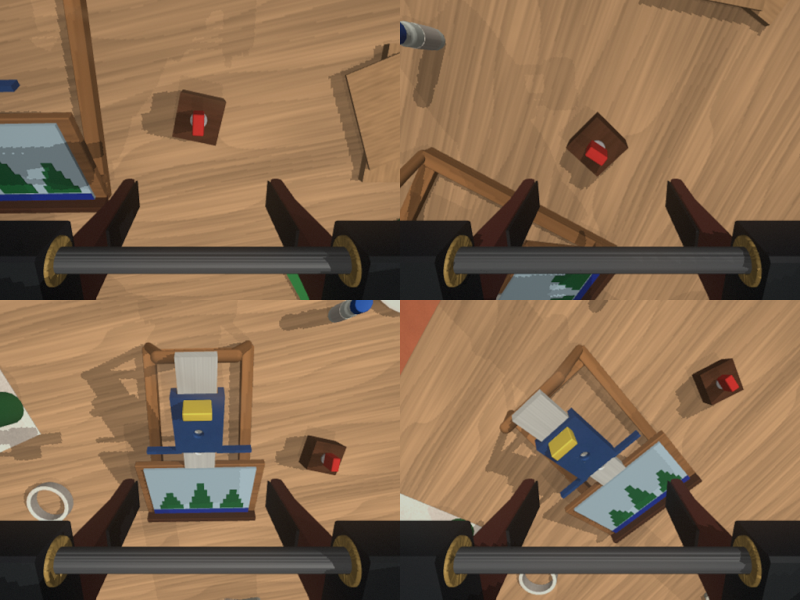

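```bash
cat > fit.py <<'E'
from h import *
from scipy.optimize import minimize
from itertools import product
def masks(name,color):
    im=cv2.imread(f"pics/{name}.png"); H,S,V=cv2.split(cv2.cvtColor(im,cv2.COLOR_BGR2HSV))
    m={"red":((H<6)|(H>174))&(S>190)&(V>70),"yellow":(H>20)&(H<34)&(S>150)&(V>80),"blue":(H>105)&(H<125)&(S>120)&(V>40)}[color].astype(np.uint8)
    n,l,s,c=cv2.connectedComponentsWithStats(m)
    return l,s,c
def blob(name,color,near):
    l,s,c=masks(name,color)
    i=1+np.argmin([np.hypot(*(c[k]-near))-(s[k,4]>40)*1e4 for k in range(1,len(s))]); return (l==i).astype(np.float32)
def box(x0,x1,y0,y1,z0,z1): return np.array(list(product((x0,x1),(y0,y1),(z0,z1))))
def render(uv):
    im=np.zeros((384*4,512*4),np.uint8); h=cv2.convexHull(((uv+.5)*4*16-8).round().astype(np.int32))
    cv2.fillConvexPoly(im,h,255,shift=4); return cv2.resize(im,(512,384),interpolation=cv2.INTER_AREA)/255.
def fit(views,color,pts,pose_of,x0,step,near):
    ms=[(v,load(v) if v[0] not in "ts" else None,{"t":"top","s":"side"}.get(v[0],"wrist")) for v in views]
    def uvs(x,v): Rm,t=pose_of(x); return proj(v[2],pts@Rm.T+t,v[1])
    bl=[blob(v[0],color,uvs(x0,v).mean(0)) for v in ms]
    def cost(x,full=False):
        e=[np.abs(render(uvs(x,v))-b).sum()/b.sum() for v,b in zip(ms,bl)]; return e if full else sum(e)
    sim=np.vstack([x0]+[np.array(x0)+np.eye(len(x0))[i]*step[i] for i in range(len(x0))])
    r=minimize(cost,x0,method="Nelder-Mead",options=dict(initial_simplex=sim,xatol=1e-5,fatol=1e-5,maxiter=400))
    return r.x,cost(r.x,True)
def pinpose(x): return R.from_euler('z',x[2]).as_matrix(),np.array([x[0],x[1],.045])
def easel(x): return (R.from_euler('z',x[3])*R.from_euler('y',-np.radians(28))).as_matrix(),np.array(x[:3])
HANDLE=box(-.013,.013,-.007,.007,.004,.038); TAB=box(-.006,.006,-.018,.018,-.03,0)
E
python3 - <<'E'
from fit import *
for vs in (["p1","p2","e1","e2"],["p1"],["p2"]):
    for y in (-.2,1.37):
        r=fit(vs,"red",HANDLE,pinpose,[.469,-.28,y],[.005,.005,.3],0); print(vs,np.round(r[0],4),np.round(r[1],3))
for vs in (["e1","e2"],["e1","e2","top0","side0"]):
    r=fit(vs,"yellow",TAB,easel,[.631,-.063,.206,-.2],[.005,.005,.005,.1],0); print(vs,np.round(r[0],4),np.round(r[1],3))
x=r[0];Rm,t=easel(x);print("hole",t+Rm@[-.053,0,-.03])
a=[]
for v in("e1","e2"):
    p=proj("wrist",t+Rm@[-.04,0,-.03],load(v))[0]; h=proj("wrist",t+Rm@[-.053,0,-.03],load(v))[0]
    c=p.round().astype(int)-[50,50]; print(v,"crop",c,"hole",h)
    a.append(cv2.resize(cv2.imread(f"pics/{v}.png")[c[1]:c[1]+100,c[0]:c[0]+100],(400,400),interpolation=cv2.INTER_NEAREST))
cv2.imwrite("pics/c1.png",np.hstack(a))
E
```

```text
['p1', 'p2', 'e1', 'e2'] [ 0.4693 -0.2794 -0.1807] [0.186 0.216 1.792 0.36 ]
['p1', 'p2', 'e1', 'e2'] [ 0.466  -0.2816  1.6165] [0.956 0.748 1.823 0.73 ]
['p1'] [ 0.4693 -0.2793 -0.2005] [0.176]
['p1'] [ 0.4691 -0.2796  2.9092] [0.186]
['p2'] [ 0.469  -0.2794 -0.2758] [0.209]
['p2'] [ 0.4687 -0.279  -0.3249] [0.208]
['e1', 'e2'] [ 0.6256 -0.0597  0.2068 -0.1505] [0.154 0.162]
['e1', 'e2', 'top0', 'side0'] [ 0.6265 -0.0603  0.2106 -0.1258] [0.176 0.171 0.589 0.188]
hole [ 0.59405417 -0.05621043  0.15919758]
e1 crop [204 112] hole [255.40474696 170.62784348]
e2 crop [180 142] hole [237.72994652 197.64599419]
```

View pics/c1.png

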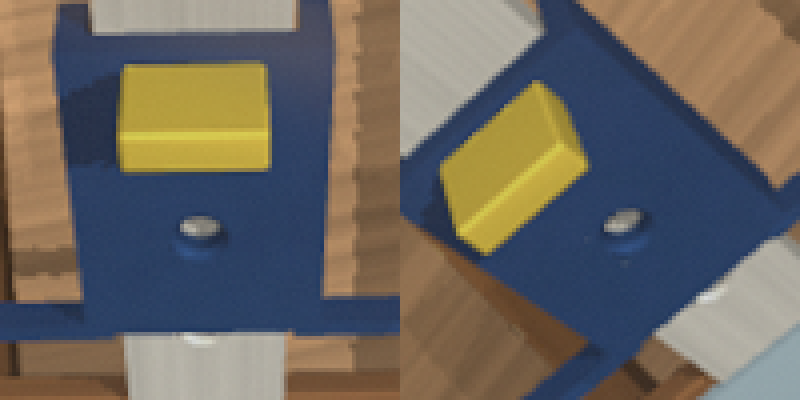

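```bash
cat > ls.py <<'E'
from fit import *
from scipy.optimize import least_squares
A=np.array
P={"e1":((204,112),[(-6,18,0,121,171),(-6,-18,0,269,171),(6,18,-30,122,65),(6,-18,-30,266,64),(6,18,0,119,132),(6,-18,0,270,132),(-53,0,-30,200,234)]),
"e2":((180,142),[(6,18,-30,41,163),(6,-18,-30,140,82),(6,18,0,58,235),(6,-18,0,162,146),(-6,18,0,87,253),(-6,-18,0,187,165),(-6,-18,-30,165,103),(-53,0,-30,227,234)])}
def res(x,vs=("e1","e2")):
    Rm,t=easel(x); o=[]
    for v in vs:
        off,l=P[v]; l=A(l,float); o.append(proj("wrist",l[:,:3]/1e3@Rm.T+t,load(v))-(A(off)+(l[:,3:]+.5)/4-.5))
    return np.vstack(o)
if __name__=="__main__":
    for vs in (("e1","e2"),("e1",),("e2",)):
        r=least_squares(lambda x:res(x,vs).ravel(),[.626,-.06,.207,-.15],loss="soft_l1"); x=r.x
        Rm,t=easel(x); print(vs,x.round(4),"hole",(t+Rm@[-.053,0,-.03]).round(4)); print(res(x,vs).round(1).tolist())
E
python3 ls.py
```

```text
('e1', 'e2') [ 0.626  -0.06    0.2098 -0.1964] hole [ 0.5939 -0.0536  0.1584]
[[-0.7, 0.9], [-0.1, 0.6], [-0.2, -1.1], [0.0, -1.2], [-1.0, 0.6], [-0.1, 0.3], [-0.4, 0.9], [-1.1, -0.2], [-0.4, -2.0], [-0.7, -0.4], [0.5, -1.2], [0.4, 1.0], [2.2, 0.5], [0.9, -0.7], [0.1, -0.9]]
('e1',) [ 0.6245 -0.0599  0.1995 -0.196 ] hole [ 0.5924 -0.0535  0.1482]
[[0.3, 0.4], [-0.3, 0.1], [0.7, -0.7], [-0.2, -0.8], [0.0, 0.4], [-0.3, 0.1], [-0.1, 0.1]]
('e2',) [ 0.625  -0.055   0.1957 -0.1984] hole [ 0.5929 -0.0486  0.1443]
[[-0.3, 0.3], [-0.7, -0.5], [-0.1, -0.6], [-0.0, -0.4], [0.6, 0.5], [1.3, 1.1], [0.3, 0.5], [-1.0, -1.0]]
```

```bash
cat >> h.py <<'E'
YAW=-0.197
RE=R.from_euler('z',YAW)*R.from_euler('y',-np.radians(28))   # easel slope frame
def tool_slope(s=1):  # tool z=-n, tool y along s*slope
    z=np.array([0,0,-1.]);y=np.array([s,0,0.]);return q(RE*R.from_matrix(np.column_stack([np.cross(y,z),y,z])))
E
python3 - <<'E'
from h import *
tab=np.array([.626,-.059,.205]);n=RE.apply([0,0,1]);u=RE.apply([1,0,0])
for s in(1,-1):
  for p in (tab+.08*n,tab-.022*n,tab-.022*n-.07*u,tab-.3*u+.1*n): 
    j=inverse_kinematics(p,tool_slope(s)); print(s,None if j is None else np.round(j,2))
E
```

```text
1 [-0.08  0.13  1.99 -0.11  0.53  0.2 ]
1 [-0.09  0.34  1.97 -0.15  0.35  0.23]
1 [-0.07  0.32  2.12 -0.26  0.22  0.36]
1 None
-1 None
-1 None
-1 None
-1 None
```

```bash
python3 - <<'E'
from h import *
tab=np.array([.626,-.059,.205]);n=RE.apply([0,0,1]);u=RE.apply([1,0,0]);Q=tool_slope(1)
def loc(): return RE.inv().apply(np.array(get_tcp_pos())-tab).round(4)
command_gripper(.6); move_pose(tab+.06*n,Q); snap("e3")
print(movel(tab-.022*n,v=.08,until_force=5),loc(),get_ft_force())
command_gripper(0); print("grip",get_grip_width()*88,get_finger_force(),get_ft_force())
p=np.array(get_tcp_pos()); f0=np.array(get_ft_force())
print(movel(p-.08*u,v=.04,until_force=10),loc(),(np.array(get_ft_force())-f0).round(1),RE.inv().apply(get_ft_force()).round(1),get_grip_width()*88,get_time())
snap("t1","top");snap("s1","side")
E
```

```text
False [ 0.0003  0.     -0.0216] [ 0.02077221  0.21223768 -0.04408393]
grip 12.01808584733835 29.984740018844604 [ 1.04174634 -0.73231073  1.69332549]
True [-0.0405 -0.0004 -0.0219] [-0.9 -0.5 -0.1] [ 1.1 -1.2  1.2] 11.64696119845634 9.6417
```

```bash
python3 - <<'E'
from h import *
tab=np.array([.626,-.059,.205]);n=RE.apply([0,0,1]);u=RE.apply([1,0,0])
def loc(): return RE.inv().apply(np.array(get_tcp_pos())-tab).round(4)
print(loc(),get_grip_width()*88)
print(movel(np.array(get_tcp_pos())-.01*u,v=.02,until_force=15),loc(),RE.inv().apply(get_ft_force()).round(1),get_grip_width()*88)
wait(.2);print(loc(),RE.inv().apply(get_ft_force()).round(1))
np.save("home.npy",get_tcp_pos())
command_gripper(.5);print(loc(),RE.inv().apply(get_ft_force()).round(1))
h=np.load("home.npy"); movel(h+.09*n,v=.15)
snap("e4"); movel(h+.09*n-.05*u,v=.15); snap("e5")
a=[cv2.imread(f"pics/{x}.png") for x in("e4","e5")]; cv2.imwrite("pics/m2.png",cv2.resize(np.hstack(a),(800,300),interpolation=cv2.INTER_AREA)); print(get_time())
E
```

```text
[-0.0406 -0.0005 -0.0219] 11.738009926286622
True [-0.0405 -0.0004 -0.0218] [ 3.1 -1.1  2. ] 11.954281610019986
[-0.0405 -0.0004 -0.0219] [ 1.8 -0.2  2.3]
[-0.0403 -0.0005 -0.0218] [-0.1  0.7 -0.1]
12.2917
```

View pics/m2.png

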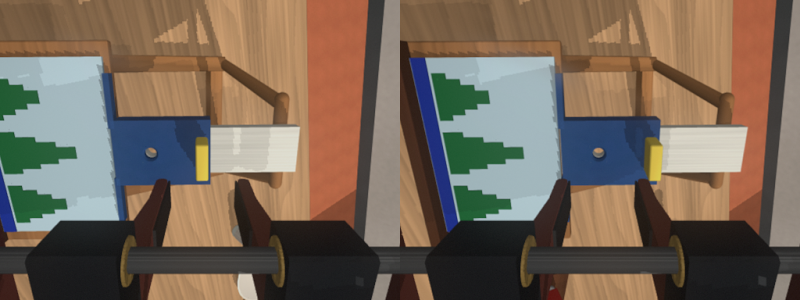

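```bash
python3 - <<'E'
from h import *
h=np.load("home.npy");a=[]
for v in("e4","e5"):
    im=cv2.imread(f"pics/{v}.png"); P=h+RE.apply([-.053,0,.022-.03]); print(v,proj("wrist",P,load(v)))
    c=np.array([188,140]) if v=="e4" else np.array([188+0,140]); c=c-[48,0]
    a.append(cv2.resize(im[c[1]:c[1]+100,c[0]:c[0]+133],(399*2,300*2),interpolation=cv2.INTER_NEAREST))
cv2.imwrite("pics/c2.png",cv2.resize(a[0],(798,600)))
E
```

```text
e4 [[194.03599391 192.70299153]]
e5 [[254.31711693 192.83719034]]
```

View pics/c2.png

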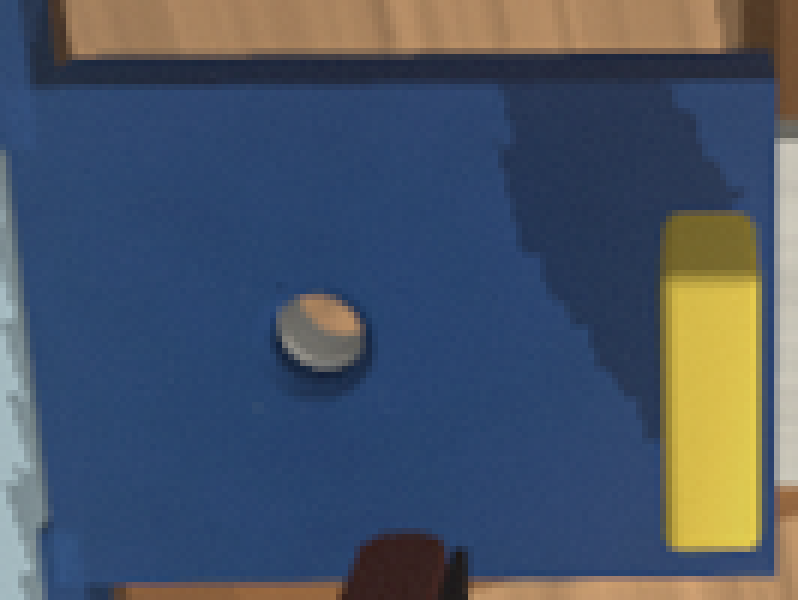

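```bash
python3 - <<'E'
from h import *
from scipy.optimize import least_squares
h=np.load("home.npy"); v=load("e4")
L=np.array([(-53,0,-30,320.5,339),(-6,18,0,664,275),(-6,-18,0,664,551),(6,18,0,760,275),(6,-18,0,760,551),(9,35,-30,775,82),(9,-35,-30,775,576),(6,18,-30,755,211),(-6,18,-30,665,211)],float)
px=140+(L[:,3:]+.5)/6-.5
f=lambda d:proj("wrist",h+RE.apply(L[:,:3]/1e3+d+[0,0,.022]),v)-px
r=least_squares(lambda d:f(d).ravel(),np.zeros(3),loss="soft_l1"); print(r.x,f(r.x).round(1).tolist())
g=lambda d:f(np.r_[0,d])[:,:]
C=np.linalg.inv(r.jac.T@r.jac); print(np.sqrt(np.diag(C))*1000)
# camera tilt check vs slope rotation free about axes
r2=least_squares(lambda d:(proj("wrist",h+(RE*R.from_rotvec(d[3:])).apply(L[:,:3]/1e3)+RE.apply(d[:3]+[0,0,.022]),v)-px).ravel(),np.zeros(6),loss="soft_l1",x_scale=[.01]*3+[.05]*3);print(r2.x.round(4),np.abs(r2.fun).max())
print(h)
E
```

```text
[-0.00077862 -0.00251894  0.00163716] [[-0.1, 0.2], [-0.4, -0.3], [-0.1, 0.1], [0.4, -0.3], [-0.0, 0.0], [0.6, 0.5], [-0.3, -0.2], [-0.0, 0.0], [0.0, 0.0]]
[0.27255955 0.83695735 2.41646063]
[-0.0008 -0.0026  0.0017  0.0045 -0.0008  0.0034] 0.5190112311105111
[ 0.60091546 -0.05443062  0.16669481]
```

```bash
python3 - <<'E'
from h import *
h=np.load("home.npy");n=RE.apply([0,0,1])
H=h+RE.apply([-.0533,-.0023,-.007]); print("H",H)
p=np.array([.4692,-.2793,.053])
movel(np.array(get_tcp_pos())+[0,0,.05],v=.2); command_gripper(.6)
move_pose(p+[0,0,.12],down(-.2)); print(movel(p,v=.1,until_force=5),get_tcp_pos())
f0=np.array(get_ft_force()); command_gripper(0); print("w",get_grip_width()*88,get_finger_force(),np.array(get_ft_force())-f0)
movel(p+[0,0,.06],v=.1); movel([.469,-.279,.30],v=.25); print("w",get_grip_width()*88,get_ft_force())
move_pose(H+n*(.008+.034+.012),tool_slope(1)); print("w",get_grip_width()*88,get_time())
snap("g1"); snap("gs","side")
a=cv2.imread("pics/g1.png")[90:290,120:387]; cv2.imwrite("pics/g1c.png",cv2.resize(a,(801-1,600)))
E
```

```text
H [ 0.55753717 -0.04811817  0.13549134]
False [ 0.46961791 -0.27954108  0.05357308]
w 14.126549458002549 30.00004917383194 [1.50887947 0.51299997 0.75972638]
w 13.836559608369164 [ 0.04336106  0.30160394 -0.5317246 ]
w 13.60221678322859 18.85
```

View pics/g1c.png

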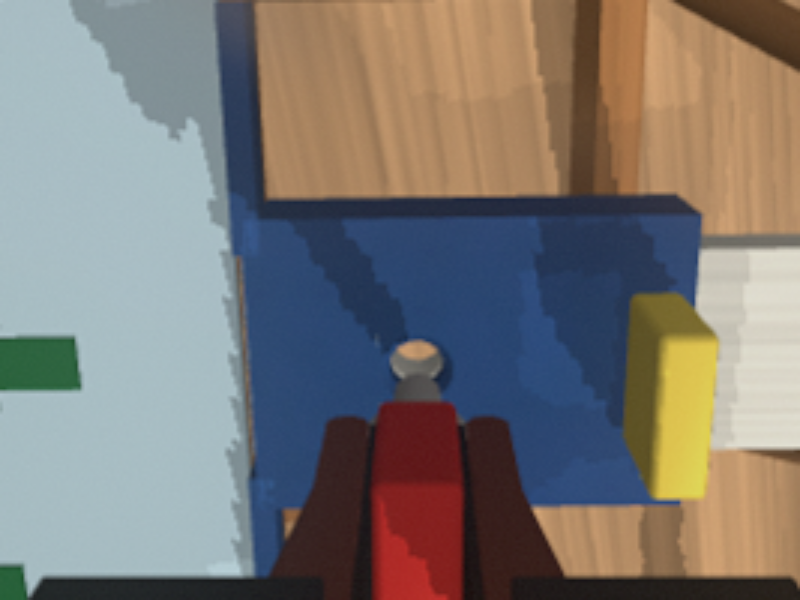

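```bash
python3 - <<'E'
from h import *
h=np.load("home.npy");n=RE.apply([0,0,1]);H=h+RE.apply([-.0533,-.0023,-.007])
def st(t): print(t,(RE.inv().apply(np.array(get_tcp_pos())-H)*1e3).round(2),RE.inv().apply(get_ft_force()).round(1),(get_grip_width()*88).__round__(1),round(get_time(),2))
st("a"); r=movel(H+n*(.008+.022),v=.04,until_force=6); st(r)
if not r:
    r=movel(H+n*(.008-.006),v=.04,until_force=6); st(r)
E
```

```text
a [ 1.1  -0.76 53.87] [-0.8  0.3 -0.6] 13.8 18.95
False [-0.14  0.05 29.9 ] [-0.5 -1.1 -0.4] 13.9 19.7
True [-0.02 -0.04 11.66] [ 0.  -0.6 -0.8] 14.0 20.2
```

```bash
python3 - <<'E'
from h import *
h=np.load("home.npy");n=RE.apply([0,0,1]);H=h+RE.apply([-.0533,-.0023,-.007])
def st(t): print(t,(RE.inv().apply(np.array(get_tcp_pos())-H)*1e3).round(2),RE.inv().apply(get_ft_force()).round(1),(get_grip_width()*88).__round__(1),round(get_time(),2))
st("a"); r=movel(H+n*.002,v=.02,until_force=12); st(r)
snap("g2"); snap("s2","side")
a=cv2.imread("pics/g2.png")[90:290,120:387]; b=cv2.imread("pics/s2.png")[160:235,225:325]
cv2.imwrite("pics/g2c.png",np.hstack([cv2.resize(a,(400,300)),cv2.resize(b,(400,300))]))
E
```

```text
a [-0.02 -0.04 11.66] [ 0.  -0.6 -0.8] 14.0 20.2
True [-0.42 -0.06 11.55] [ 0.8 -0.3  5.8] 13.5 20.41
```

View pics/g2c.png

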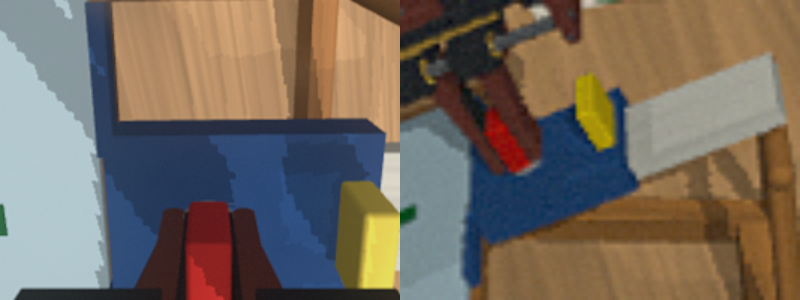

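```bash
python3 - <<'E'
from h import *
n=RE.apply([0,0,1])
p=np.array(get_tcp_pos()); command_gripper(.4); movel(p+n*.10,v=.12); print(get_ft_force(),get_time())
movel(np.array(get_tcp_pos())+RE.apply([0,-.03,.0]),v=.15)
snap("f1"); snap("fs","side")
a=cv2.imread("pics/f1.png"); b=cv2.imread("pics/fs.png")[160:235,225:325]
cv2.imwrite("pics/f1c.png",np.hstack([cv2.resize(a[100:250,120:320],(400,300)),cv2.resize(b,(400,300))]))
E
```

```text
[ 1.05090229 -0.10274831 -0.73082025] 22.0333
```

View pics/f1c.png

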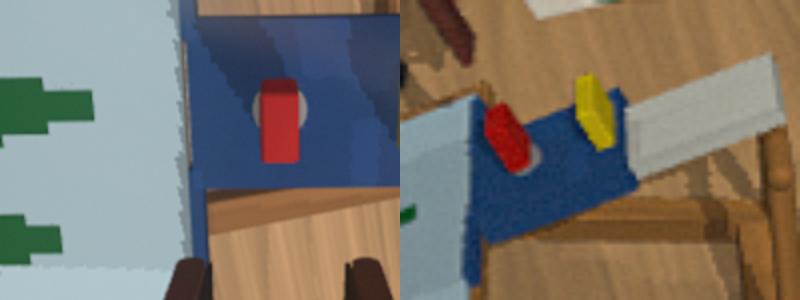

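```bash
python3 - <<'E'
from h import *
h=np.load("home.npy");n=RE.apply([0,0,1]);H=h+RE.apply([-.0533,-.0023,-.007])
def st(t): print(t,(RE.inv().apply(np.array(get_tcp_pos())-H)*1e3).round(2),RE.inv().apply(get_ft_force()).round(1),round(get_time(),2))
at=lambda x,z:H+RE.apply([x,0,z])
command_gripper(0); movel(at(0,.06),v=.15)
st(movel(at(0,.036),v=.025,until_force=8)); movel(at(0,.065),v=.15)
movel(at(.053,.065),v=.15); st(movel(at(.053,.026),v=.025,until_force=5)); movel(at(.053,.12),v=.15)
snap("k1","side")
E
```

```text
True [ 0.19 -0.06 42.65] [-0.2 -0.6 12.1] 24.42
True [ 5.292e+01 -1.000e-02  3.474e+01] [-0.1  0.6  7.4] 26.33
```

```bash
python3 -c "
from station import *
print(get_ft_force()); print(job_done())"
```

```text
[-0.52781458  0.96225429 -0.32989523]
the job is handed in; nothing more can be done
None
```

I handed the job in with the clamp home on the painting's edge and the lock pin released, its collar flush on the clamp: touching the pin and the yellow tab from above gave a 7.9 mm height difference, against 8 mm expected. I saw no contact with the painting, tape, bottle or glue, but no verdict was returned.

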